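# Hold the shielded vial store open by its lever

## Task

Someone left a freezer box standing on the hatch of the shielded vial store. Without picking anything up, slide the box sideways off the hatch onto the store's fixed ledge, so that it stands upright and wholly clear of the hatch; then press the paddle end of the long lever right down so that the lever raises the heavy hatch. Finish while still holding the lever down with the fingers and the hatch open, ready for a colleague to take a vial out; raise the hatch with the lever only and leave the other things on the bench and ledge where they are.

Things in the scene. Friction and masses are not known exactly. Their poses are not given: they have to be found in the camera images.
- store: Shielded vial store, fixed to the bench: low grey steel block, flat top (deck) 85 mm above the bench. Origin at bench level; x from its front to its back (roughly away from the robot), y to its left, z up. Its frame, mm: block x -100..100, y -85..215; hatch x -70..76, y -64..64; ledge, the fixed deck left of the hatch, y 66..215. The lever stands outside its right side, in a stand up to z 124.
- hatch_hinge (a point): Hatch: bare steel plate 146 x 128 x 14 mm, about 2 kg, no handle, its top 1 mm above the deck when shut. Origin on its hinge axis (store frame x 80, y 0, z 88 mm); axes as the store's when shut. A lug with a roller (store frame x 21..47, y -50..-115, up to z 102 mm) reaches out to the right over the lever's nose.
- hatch (a joint): Hatch angle in rad: 0 shut, grows as the front edge rises; about 0.75 with the lever fully down. It falls shut by its own weight when the lever is let go.
- lever_pivot (a point): Lever bar with paddle. Origin on the pivot (axis along store y, at store x -15, y -105, z 108 mm). x runs along the bar from paddle to nose, z is its upper side; at rest the paddle end points up by 0.21 rad. Bar 16 wide, 10 mm thick, x -160..10, then a nose bent down; paddle x -198..-142, y +-20, rubber top at z 10 (ribs to 11 mm).
- paddle (a point): Middle of the paddle's rubber top face, where to press: in the frame of lever_pivot at x -170, z 10 mm. About 154 mm above the bench at rest and 60 mm when the lever is fully down. It moves on an arc about the pivot.
- lever (a joint): Lever angle in rad: 0 at rest (paddle up), grows as the paddle goes down, stop at 0.56. Pressing at the paddle takes about 8 to 18 N, most near the stop; the load drives it back up when let go.
- freezer_box: Closed pale grey card freezer box 71 x 70 x 52 mm, 0.14 kg, loose, standing on the hatch. Origin at the centre of its underside, z up. It slides when pushed low at a side and must not be picked up or tipped.
- ledge (a point): A point on the ledge's top, store frame x -30, y 145, z 85 mm: the middle of the free room for the box.
- amber_bottle: Brown screw-cap bottle, 40 mm across, 75 mm high, standing on the ledge near its back left corner. Origin at the centre of its underside. Bystander.
- timer: White bench timer 66 x 66 x 18 mm, on the bench to the right of the lever. Origin at the centre of its underside. Bystander.
- culture_dish: Closed culture dish 90 mm across, 16 mm high, on the bench to the right of the store's back. Origin at the centre of its underside. Bystander.
- marker: Marker pen 134 mm long, 14 mm thick, lying in front of the store. Origin at the middle of its underside. Bystander.
- tube: Capped conical tube 123 mm long, 34 mm thick, lying in front of the ledge. Origin at the middle of its underside. Bystander.
- tape_roll: Roll of tape 73 mm across, 19 mm high, lying on the bench to the left of the store. Origin at the centre of its underside. Bystander.
Mind the look-alikes: they are no part of the job. There is more than one size of the freezer_box; the one meant has the size given above.

How it is judged:
By the outcome, as a careful person would: the job done as asked, in the order asked, and still so for the second after the job is handed in, while the arm keeps its last pose, push and grip.
It also fails if it takes over 51 s, if anything falls off the work surface, if the arm or the gripper's body presses on something with over 40 N, if the wrist force passes 120 N, or if a joint passes its speed limit or range.

## Robot

A 6-joint arm with a two-finger parallel gripper is mounted at the origin on a cart in front of the work surface, level with it; the furniture and walls round the work are solid. World frame = base frame: x ahead of the robot, y to its left, z up, the work surface at z = 0. Lengths are in mm, angles in degrees, forces in N, time in s.
With the tool pointing down it reaches from about 275 to 750 mm from the base axis. Payload 10.2 kg.
Tool frame: the origin (TCP) lies between the finger pads; the fingertips stand 8 mm ahead of it and the grasp point (between the pads) lies 11 mm behind it; z points along the fingers, x is the direction in which the jaws open and shut, and the axes are right-handed (so a half turn about z gives the same grasp; the last joint's range is limited). The gripper opens to 85 mm and grips with 20 to 120 N. Pads are 22 mm wide; open, the fingers measure 114 mm over their backs; the gripper's body (76 mm by 85 mm) begins 54 mm behind the grasp point. The pads swing forward as they close: fully open they stand 13 mm farther back than shut.
Start: joints at [64.148, 17.928, 85.812, -0, 76.261, -12.8], TCP at [118.576, 511.44, 239.294] pointing down, gripper open.
Joint ranges: [-168.41, 168.41], [-55.51, 124.54], [10.69, 146.95], [-70.63, 250.63], [1, 178], [-165.06, 165.06]. Speed limits (degrees/s): [136.94, 136.94, 172.46, 180, 180, 180].

## Interface

Orientations are given as a 3x3 rotation matrix whose columns are the frame's x, y, z axes.
In Python, from workcell import r, get_image gives the robot as it stands.
- The arm moves only by the tool carry_out, never from a script. Its argument "increments" is a list of rows, each a list of 5 numbers: the shift along the world's x, y, z in m, then the turn about the world's z in rad, then the closure, from 0 (fully open) to 1 (shut). In form: [[dx, dy, dz, yaw, gripper], ...]. A call has 1 to 20 rows; each row is the pose to reach, as a shift and turn from the pose commanded when the call began; what a row does not reach only later rows make up. A row lasts 1/10 s, in which the tool goes at most 50 mm and 8.59 degrees, less where a joint would pass 70% of its speed; a pose out of reach is approached as far as the arm can. A call with a gripper value outside its range is refused whole. The fingers move at their own pace and stop on an object; "grip_force" is the grip in N (left out, the last holds). Time passes only in rows, so rows that repeat a pose let the fingers close. It gives the time, the measured TCP pose, the force and the opening at its end, in the units of the state.
- r.sense(): the state, without advancing time (a new reading comes with each control period).
- get_image(name): name is "side" or "top"; returns a dict with "img" (480x640x3 uint8, red, green, blue), "fx", "fy", "cx", "cy" (pixels), "rvec" (rotation vector, rad) and "tvec" (3), from world to camera coordinates, as OpenCV has them. Camera axes: x right, y down, z forward; pixel columns grow to the right and rows downward; lengths in mm; the calibration is good to about 2 mm. A picture is of the moment at which its call begins. There is no depth.
- r.close_job(): hands the job in, once; it reports no verdict.
The state is a dict: "clock": time; "joints": joint angles; "joint_velocities": joint speeds; "joint_efforts": joint torques, N m; "ee_pos": TCP position; "tool_rot": TCP orientation; "force": force on the tool from outside, world axes, zero at the start; "moment": the same for the moment, N m; "finger_gap": finger opening in mm.
Only numpy, scipy, OpenCV 4.12 (cv2) and the standard library are available. Lean on these libraries where they do the work, as an engineer would, in place of code of your own. Each camera call takes 0.05 s, during which the arm holds its last target.

## Working session

There is one attempt and no reset: what is moved stays moved. The work goes in short steps, Python scripts to look and compute and a tool call to move; the robot and the scene stay as the last step left them, time stands still between calls to the robot, and variables do not carry over. Pictures are saved under pics/ and viewed, and the job is handed in when it is done.

Besides the shell and the picture viewer there is one more tool, called after "Call:" as name(argument=value, ...) on one line, values as JSON. carry_out: Moves the arm, as the interface text tells. Its arguments: {"type":"object","properties":{"increments":{"type":"array"},"grip_force":{"type":"number"}},"required":["increments"]}

```bash
mkdir -p pics; ls; python3 - <<'E'
from workcell import r,get_image
import cv2
s=r.sense();print(s)
for n in("side","top"):
    d=get_image(n);cv2.imwrite(f"pics/{n}0.png",d["img"][:,:,::-1]);print({k:v for k,v in d.items() if k!="img"})
E
```

```text
pics
{'clock': 0.0, 'joints': array([ 6.41478201e+01,  1.79600873e+01,  8.58538157e+01, -1.03516942e-03,
        7.62602168e+01, -1.27986473e+01]), 'joint_velocities': array([-0.09278795,  0.05445004,  0.07187873, -0.01909716, -0.00788637,
        0.01907791]), 'joint_efforts': array([-1.34007227e-03, -4.12268722e+01, -2.59737951e+01, -2.22047611e-04,
        4.20675759e-03,  1.94510955e-05]), 'ee_pos': array([118.47354925, 511.20784826, 238.73059486]), 'tool_rot': array([[ 2.25856792e-01,  9.74160361e-01, -5.48296346e-04],
       [ 9.74159694e-01, -2.25857296e-01, -1.17182222e-03],
       [-1.26537948e-03, -2.69464194e-04, -9.99999163e-01]]), 'force': array([-0.00701039,  0.29224552,  0.10366781]), 'moment': array([-0.04118746, -0.01951262,  0.00506202]), 'finger_gap': 85.22640774290468}
{'fx': 541.9544638659332, 'fy': 541.9544638659332, 'cx': 318.6794169997981, 'cy': 239.70450166954643, 'rvec': array([ 1.91848371, -0.54699776,  0.3551458 ]), 'tvec': array([-469.50053394,  257.5322774 ,  776.4762922 ])}
{'fx': 540.2872392924197, 'fy': 540.2872392924197, 'cx': 323.4413026599283, 'cy': 237.73515756159472, 'rvec': array([ 2.18821584, -2.12740044,  0.14168574]), 'tvec': array([  53.96670915,  586.24596687, 1383.24062014])}
```

View pics/side0.png

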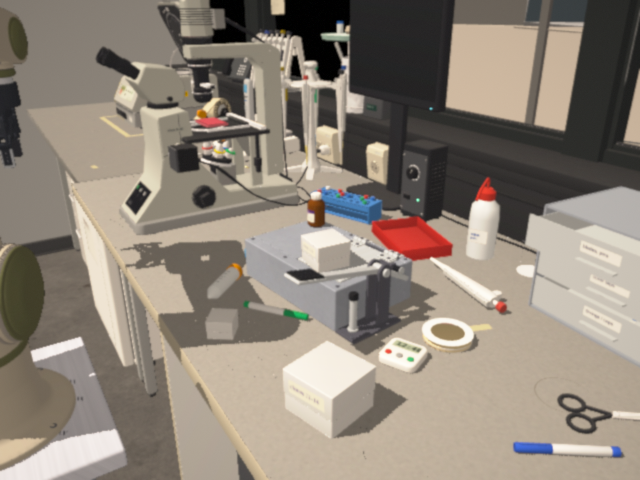

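View pics/top0.png

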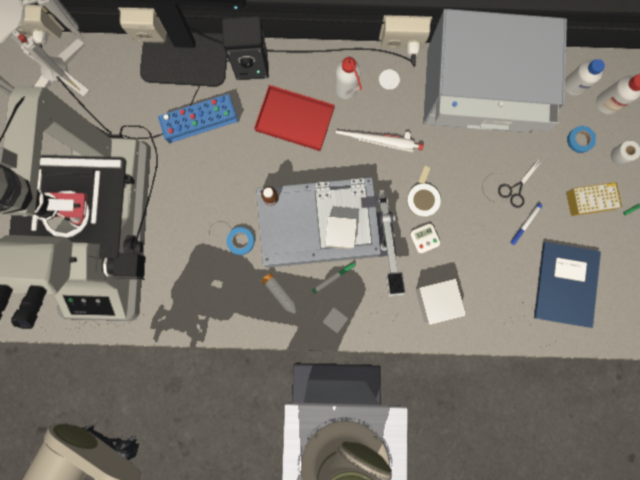

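```bash
cat > h.py <<'E'
import numpy as np,cv2
from workcell import r,get_image
def cam(d):
    K=np.array([[d["fx"],0,d["cx"]],[0,d["fy"],d["cy"]],[0,0,1]]);R=cv2.Rodrigues(d["rvec"])[0];return K,R,np.array(d["tvec"]).reshape(3)
def ray(d,uv):
    K,R,t=cam(d);c=-R.T@t;v=R.T@np.linalg.solve(K,[uv[0],uv[1],1.]);return c,v/np.linalg.norm(v)
def onz(d,uv,z):
    c,v=ray(d,uv);return c+v*(z-c[2])/v[2]
def proj(d,P):
    K,R,t=cam(d);return cv2.projectPoints(np.array(P,float).reshape(-1,3),d["rvec"],np.array(d["tvec"]),K,None)[0].reshape(-1,2)
def crop(d,x0,y0,w,h,s,name):
    cv2.imwrite(name,cv2.resize(d["img"][y0:y0+h,x0:x0+w,::-1],None,fx=s,fy=s,interpolation=cv2.INTER_CUBIC))
E
python3 - <<'E'
from h import *
d=get_image("top");crop(d,245,165,200,150,4,"pics/t1.png")
d=get_image("side");crop(d,235,190,200,150,4,"pics/s1.png")
E
```

```text
(no output)
```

View pics/t1.png

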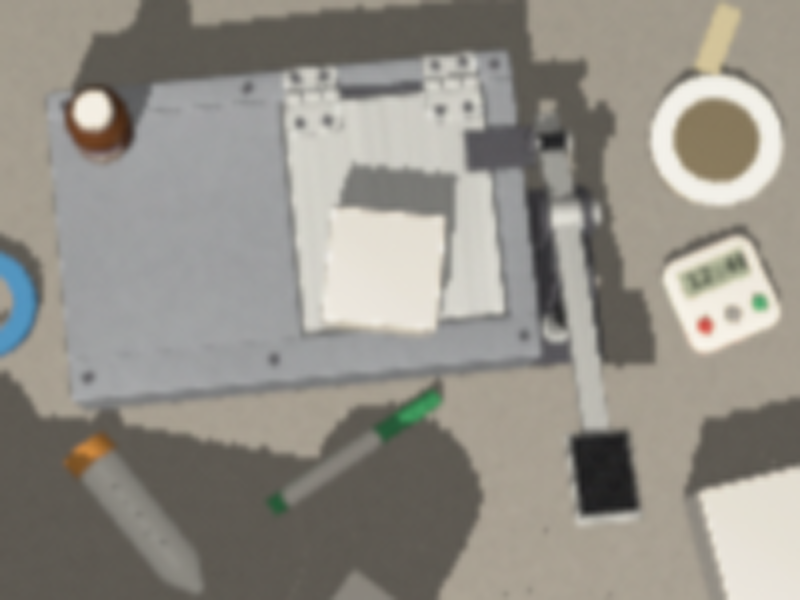

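View pics/s1.png

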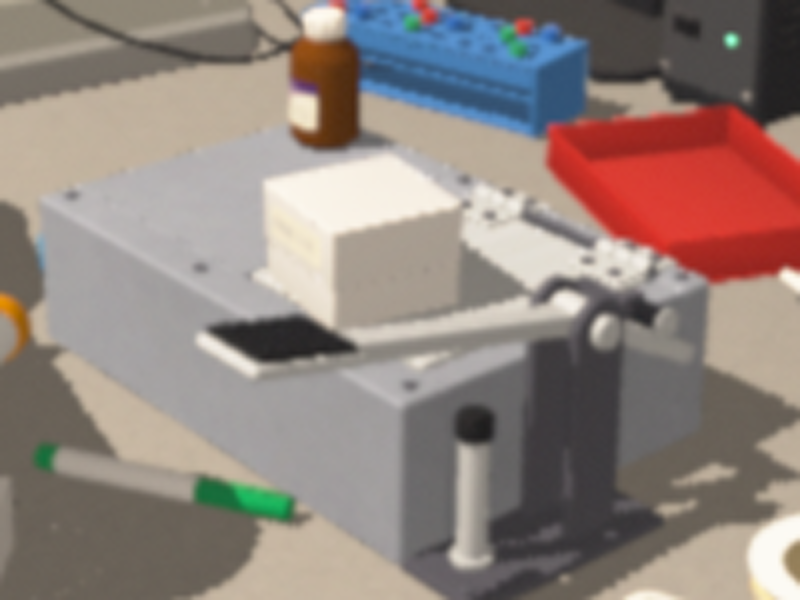

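```bash
python3 - <<'E'
from h import *
np.set_printoptions(precision=1,suppress=True)
d=get_image("top");s=get_image("side")
T=lambda u,v:(245+(u+.5)/4-.5,165+(v+.5)/4-.5)
S=lambda u,v:(235+(u+.5)/4-.5,190+(v+.5)/4-.5)
print("block")
C=[onz(d,T(*p),85)[:2] for p in((72,402),(50,95),(510,55),(540,358))]
for c in C:print(c)
L=[[-100,215],[100,215],[100,-85],[-100,-85]]
A=[];b=[]
for (x,y),c in zip(L,C):
    A+= [[x,-y,1,0],[y,x,0,1]];b+=list(c)
sol=np.linalg.lstsq(np.array(A,float),np.array(b),rcond=None)[0]
print("store",sol,"scale",np.hypot(*sol[:2]),"yaw",np.degrees(np.arctan2(sol[1],sol[0])))
th=np.arctan2(sol[1],sol[0]);R=np.array([[np.cos(th),-np.sin(th)],[np.sin(th),np.cos(th)]]);o=sol[2:]
res=[np.round(o+R@np.array(l)-c,1) for l,c in zip(L,C)];print(res)
# side check: deck corners
print("side proj deck corners(crop)",[(4*(p-[235,190])) for p in proj(s,[list(o+R@np.array(l))+[85] for l in L])])
B=[onz(d,T(*p),138)[:2] for p in((330,207),(447,215),(437,330),(322,322))]
print("box",B,np.mean(B,0)); bc=np.mean(B,0); print("edges",[np.linalg.norm(B[i]-B[(i+1)%4]) for i in range(4)])
print("box in store",R.T@(bc-o),[R.T@(q-o) for q in B])
P=[onz(d,T(*p),154)[:2] for p in((572,437),(628,432),(637,513),(580,517))];print("paddle",P,np.mean(P,0))
print("paddle nominal", o+R@[-15-170*np.cos(.21)-10*np.sin(.21)*-1*-1, -105])
print("bottle",onz(d,T(92,112),160), "ledge",o+R@[-30,145])
for n,p in (("side box",[list(q)+[138] for q in B]),):print(n,4*(proj(s,p)-[235,190]))
E
```

```text
block
[504.4 221.9]
[701.2 244.3]
[736.1 -50.5]
[540.6 -72.7]
store [  1.    0.1 628.1  21.9] scale 0.9887150690557297 yaw 6.758455291393016
[array([-0.9,  1.7]), array([1. , 2.9]), array([ 1.4, -0.2]), array([-1.8, -1.5])]
side proj deck corners(crop) [array([ 37.8, 196. ]), array([330.9, 111.7]), array([712.3, 283.1]), array([398.3, 407.4])]
box [array([624.7,  63.2]), array([621.8,  -8.7]), array([550.7,  -4. ]), array([553.6,  66.1])] [587.7  29.2]
edges [np.float64(71.89748357636337), np.float64(71.23082662782855), np.float64(70.19436024860009), np.float64(71.13387529922528)]
box in store [-39.3  11.9] [array([ 1.4, 41.4]), array([ -9.9, -29.6]), array([-80. , -16.6]), array([-68.8,  52.7])]
paddle [array([486.9, -85.1]), array([ 490.8, -118.6]), array([ 442.7, -124.4]), array([439.4, -90.5])] [ 465.  -104.6]
paddle nominal [ 458.4 -103.9]
bottle [675.1 209.1 160. ] ledge [581.3 162.4]
side box [[392.  154.5]
 [470.6 204.7]
 [336.2 234.4]
 [264.5 182.2]]
```

Call:
carry_out(increments=[[0.02,-0.023,0,-0.06,0.2],[0.05,-0.06,0,-0.16,0.4],[0.08,-0.094,0,-0.26,0.5],[0.11,-0.13,0,-0.36,0.5],[0.14,-0.165,0,-0.46,0.5],[0.17,-0.2,0,-0.56,0.5],[0.2,-0.236,0,-0.66,0.5],[0.23,-0.271,0,-0.76,0.5],[0.26,-0.307,0,-0.86,0.5],[0.29,-0.342,0,-0.96,0.5],[0.32,-0.378,0,-1.06,0.5],[0.35,-0.413,0,-1.16,0.5],[0.38,-0.448,0,-1.26,0.5],[0.41,-0.484,0,-1.34,0.5],[0.44,-0.52,0,-1.4,0.5],[0.458,-0.54,0,-1.4,0.5],[0.467,-0.551,0,-1.4,0.5],[0.467,-0.551,0,-1.4,0.5],[0.467,-0.551,0,-1.4,0.5]])

```text
clock: 2.2
ee_pos: [585.2, -39.1, 239.1]
tool_rot: [[0.998, -0.057, -0.001], [-0.057, -0.998, 0.0], [-0.001, -0.0, -1.0]]
force: [-0.2, 0.1, -0.6]
finger_gap: 43.0
```

Call:
carry_out(increments=[[0,0,-0.03,0,0.5],[0,0,-0.06,0,0.5],[0,0,-0.09,0,0.5],[0,0,-0.11,0,0.5],[0,0,-0.125,0,0.5],[0,0,-0.133,0,0.5],[0,0,-0.133,0,0.5],[0,0,-0.133,0,0.5]])

```text
clock: 3.0
ee_pos: [585.8, -39.2, 107.2]
tool_rot: [[0.998, -0.057, 0.001], [-0.057, -0.998, -0.0], [0.001, 0.0, -1.0]]
force: [-0.6, 1.3, 0.2]
finger_gap: 42.5
```

```bash
python3 - <<'E'
from h import *
d=get_image("top");s=get_image("side");crop(s,235,170,200,150,4,"pics/s2.png");crop(d,245,165,200,150,4,"pics/t2.png")
E
```

```text
(no output)
```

View pics/s2.png

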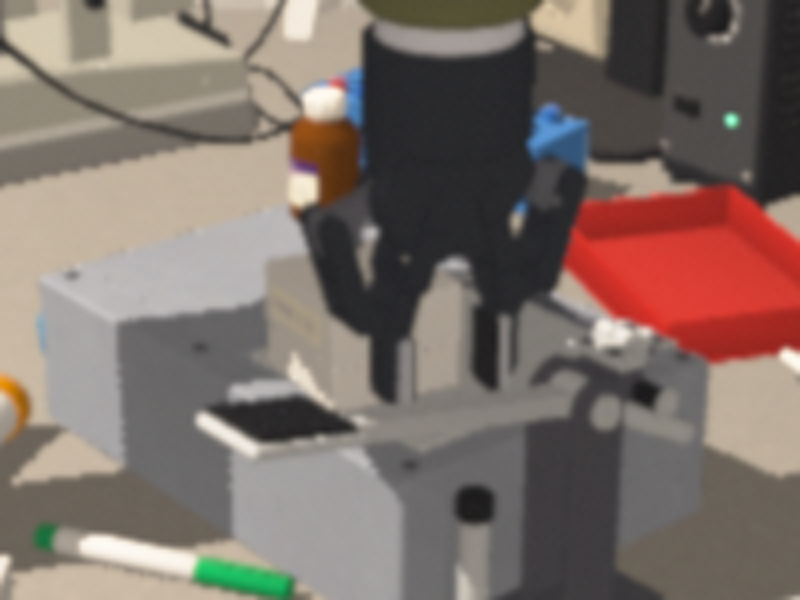

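View pics/t2.png

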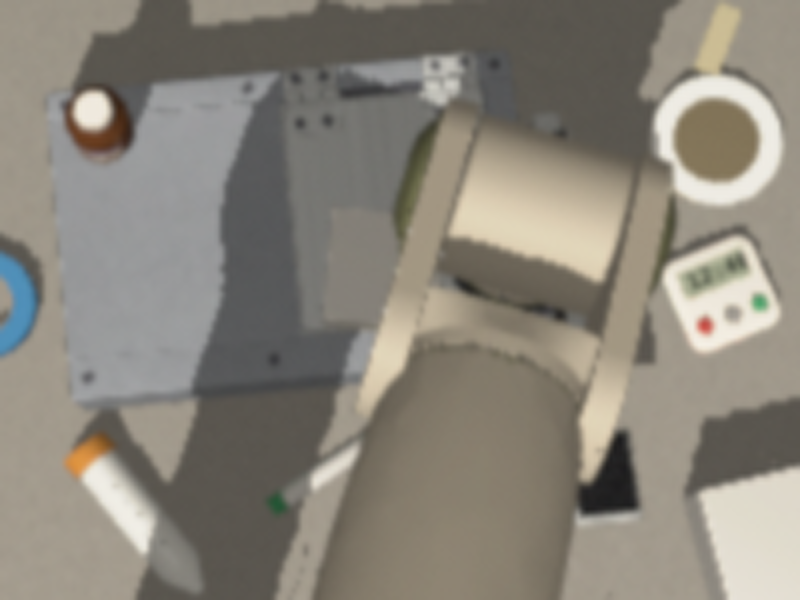

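Call:
carry_out(increments=[[0,0,-0.003,0,0.5],[0,0,-0.006,0,0.5],[0,0.005,-0.006,0,0.5],[0,0.01,-0.006,0,0.5],[0,0.014,-0.006,0,0.5],[0,0.018,-0.006,0,0.5],[0,0.022,-0.006,0,0.5],[0,0.026,-0.006,0,0.5],[0,0.03,-0.006,0,0.5],[0,0.035,-0.006,0,0.5],[0,0.041,-0.006,0,0.5],[0,0.047,-0.006,0,0.5],[0,0.053,-0.006,0,0.5],[0,0.059,-0.006,0,0.5],[0,0.065,-0.006,0,0.5],[0,0.07,-0.006,0,0.5],[0,0.07,-0.006,0,0.5]])

```text
clock: 4.8
ee_pos: [585.5, 31.2, 100.2]
tool_rot: [[0.998, -0.056, -0.0], [-0.056, -0.998, 0.0], [-0.0, -0.0, -1.0]]
force: [-0.3, -0.5, 0.3]
finger_gap: 42.6
```

```bash
python3 - <<'E'
from h import *
d=get_image("top");s=get_image("side");crop(s,235,170,200,150,4,"pics/s3.png");crop(d,245,165,200,150,4,"pics/t3.png")
E
```

```text
(no output)
```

View pics/s3.png

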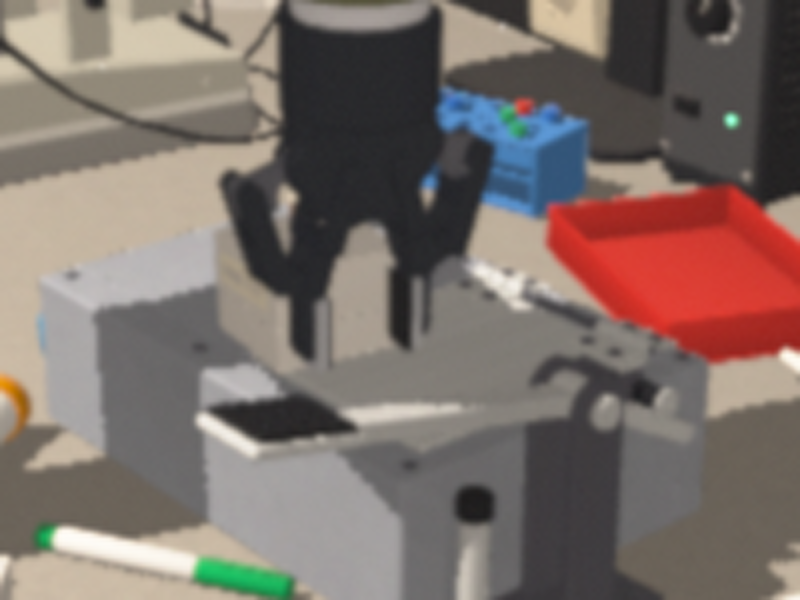

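View pics/t3.png

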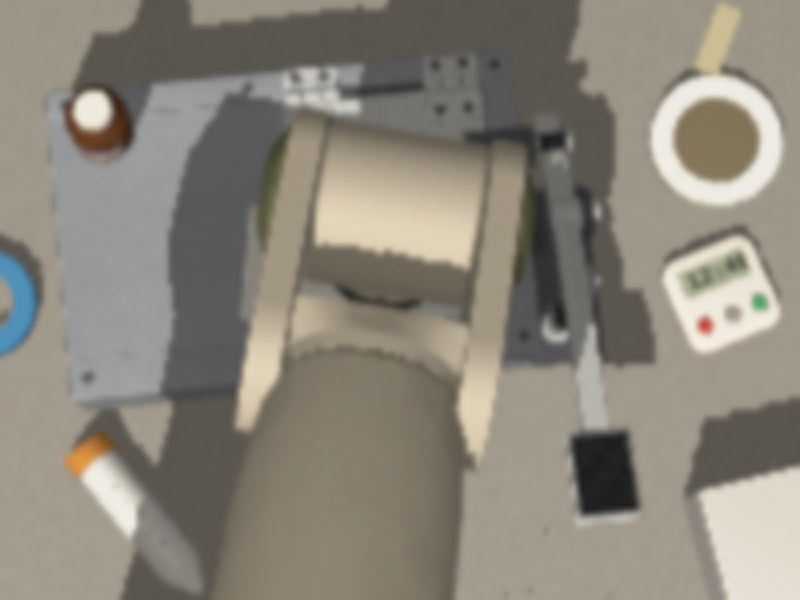

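Call:
carry_out(increments=[[0,0.004,0,0,0.5],[0,0.009,0,0,0.5],[0,0.015,0,0,0.5],[0,0.021,0,0,0.5],[0,0.027,0,0,0.5],[0,0.033,0,0,0.5],[0,0.039,0,0,0.5],[0,0.045,0,0,0.5],[0,0.051,0,0,0.5],[0,0.057,0,0,0.5],[0,0.063,0,0,0.5],[0,0.069,0,0,0.5],[0,0.074,0,0,0.5],[0,0.078,0,0,0.5],[0,0.08,0,0,0.5],[0,0.08,0,0,0.5],[0,0.075,0,0,0.5],[0,0.06,0,0,0.5],[0,0.06,0,0,0.5]])

```text
clock: 6.8
ee_pos: [585.7, 88.3, 100.3]
tool_rot: [[0.998, -0.059, 0.0], [-0.059, -0.998, -0.0], [0.0, 0.0, -1.0]]
force: [0.0, 0.5, 0.5]
finger_gap: 42.6
```

Call:
carry_out(increments=[[0,-0.005,0.02,0,0.5],[0,-0.01,0.055,0,0.6],[0,-0.01,0.09,-0.1,0.8],[-0.01,-0.02,0.11,-0.2,1],[-0.03,-0.05,0.115,-0.33,1],[-0.05,-0.08,0.115,-0.46,1],[-0.07,-0.11,0.115,-0.6,1],[-0.09,-0.14,0.115,-0.73,1],[-0.105,-0.165,0.115,-0.86,1],[-0.115,-0.18,0.115,-1.0,1],[-0.12,-0.19,0.115,-1.13,1],[-0.123,-0.194,0.115,-1.26,1],[-0.123,-0.194,0.115,-1.39,1],[-0.123,-0.194,0.115,-1.39,1],[-0.123,-0.194,0.115,-1.39,1]])

```text
clock: 8.3
ee_pos: [462.5, -103.7, 215.3]
tool_rot: [[0.127, -0.992, 0.0], [-0.992, -0.127, 0.0], [-0.0, -0.0, -1.0]]
force: [0.2, 0.7, -0.4]
finger_gap: 0.0
```

```bash
python3 - <<'E'
from h import *
d=get_image("top");s=get_image("side");crop(s,235,170,200,150,4,"pics/s4.png");crop(d,245,165,200,150,4,"pics/t4.png");print(r.sense()["ee_pos"],r.sense()["force"])
E
```

```text
[ 462.56489958 -103.53936826  215.28507019] [-0.427659    0.04296661  0.8965123 ]
```

View pics/s4.png

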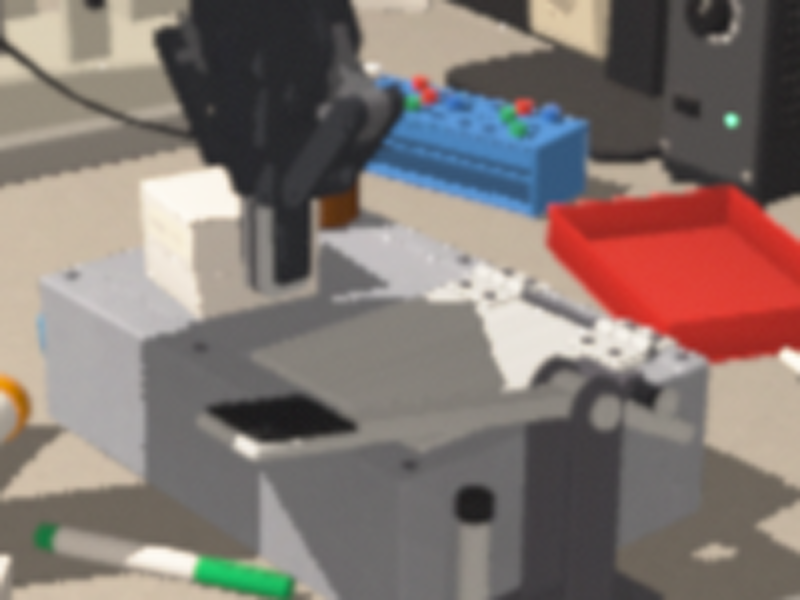

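View pics/t4.png

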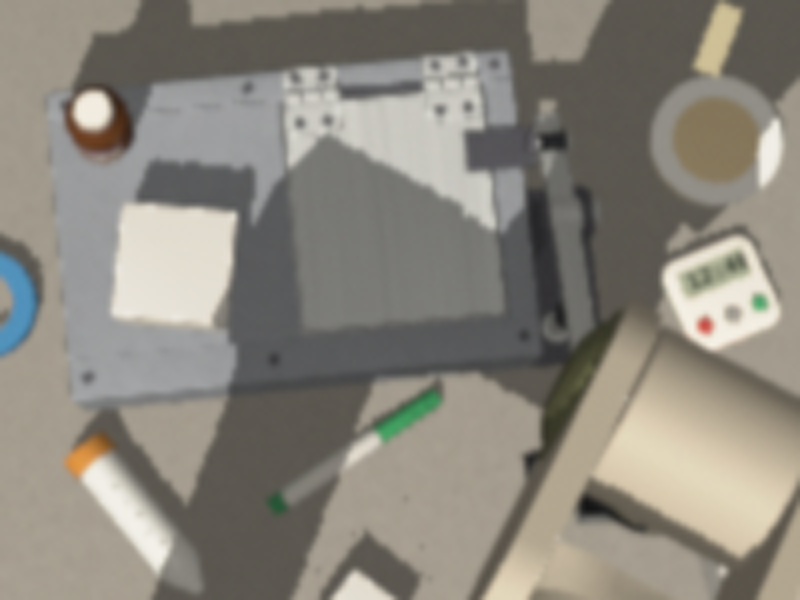

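Call:
carry_out(increments=[[0,0,-0.02,0,1],[0,0,-0.04,0,1],[0,0,-0.047,0,1],[0,0,-0.052,0,1],[0,0,-0.057,0,1],[0,0,-0.062,0,1],[0,0,-0.068,0,1],[-0.002,0,-0.075,0,1],[-0.003,0,-0.082,0,1],[-0.004,0,-0.088,0,1],[-0.005,0,-0.094,0,1],[-0.005,0,-0.1,0,1],[-0.005,0,-0.1,0,1]])

```text
clock: 9.7
ee_pos: [459.5, -104.4, 116.9]
tool_rot: [[0.124, -0.992, 0.006], [-0.992, -0.124, -0.002], [0.003, -0.005, -1.0]]
force: [2.4, 0.8, 9.1]
finger_gap: -0.1
```

```bash
python3 - <<'E'
from h import *
s=get_image("side");crop(s,235,170,200,150,4,"pics/s5.png");print(r.sense()["ee_pos"],r.sense()["force"])
E
```

```text
[ 459.5137736  -104.39719718  117.16414483] [ 2.28159741 -0.66848672  9.64059428]
```

View pics/s5.png

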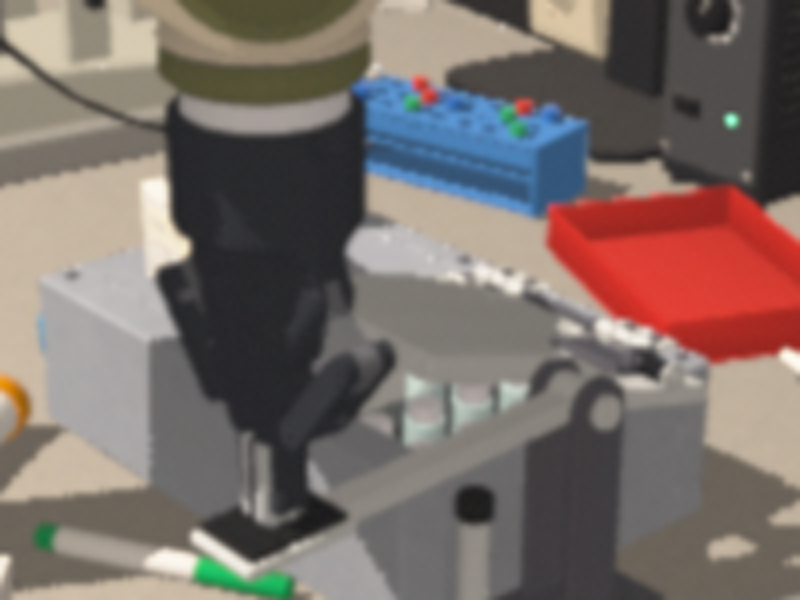

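Call:
carry_out(increments=[[0,0,-0.006,0,1],[0,0,-0.012,0,1],[0,0,-0.018,0,1],[0.001,0,-0.024,0,1],[0.002,0,-0.03,0,1],[0.003,0,-0.036,0,1],[0.004,0,-0.042,0,1],[0.004,0,-0.044,0,1],[0.004,0,-0.044,0,1],[0.004,0,-0.044,0,1]])

```text
clock: 10.75
ee_pos: [464.8, -104.0, 74.8]
tool_rot: [[0.124, -0.992, 0.009], [-0.992, -0.124, -0.002], [0.003, -0.008, -1.0]]
force: [2.4, 6.7, 25.0]
finger_gap: -0.3
```

Call:
carry_out(increments=[[0,0,-0.001,0,1],[0,0,-0.001,0,1],[0,0,-0.001,0,1],[0,0,-0.001,0,1]])

```text
clock: 11.15
ee_pos: [465.0, -104.0, 74.1]
tool_rot: [[0.124, -0.992, 0.01], [-0.992, -0.124, -0.002], [0.004, -0.009, -1.0]]
force: [1.7, 8.6, 26.8]
finger_gap: 0.1
```

```bash
python3 - <<'E'
from h import *
s=get_image("side");crop(s,235,170,200,150,4,"pics/s6.png");d=get_image("top");crop(d,245,165,200,150,4,"pics/t6.png");print(r.sense()["ee_pos"],r.sense()["force"])
E
```

```text
[ 465.01398445 -104.03400886   74.09859525] [ 1.62451232  7.81674248 27.28796328]
```

View pics/s6.png

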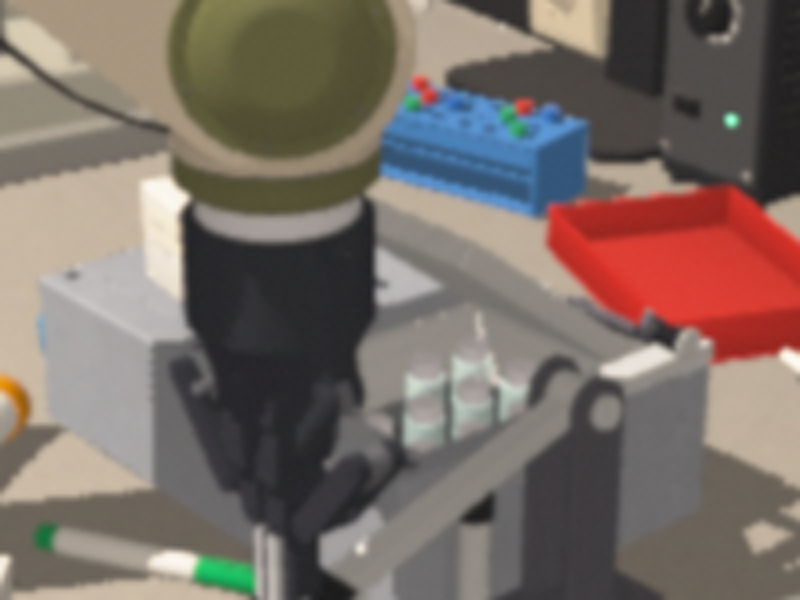

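View pics/t6.png

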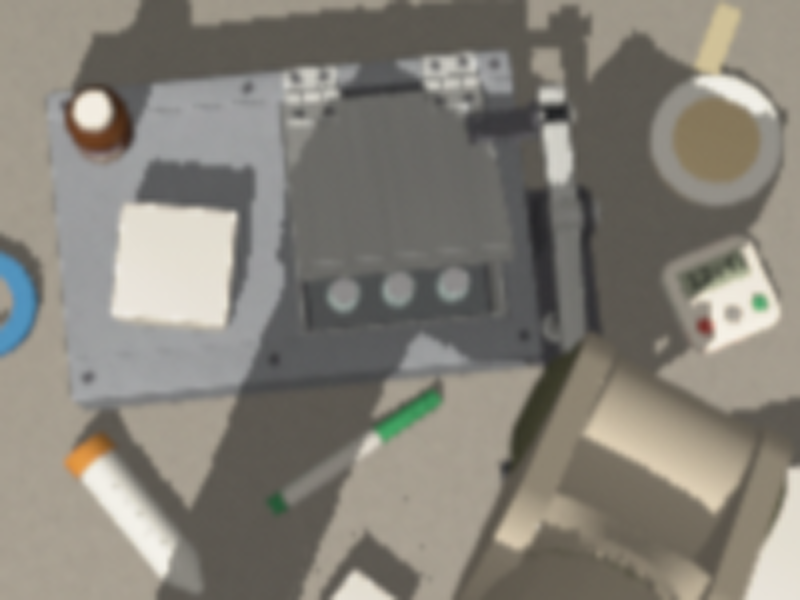

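```bash
python3 - <<'E'
from h import *
np.set_printoptions(precision=1,suppress=True)
s=get_image("side");crop(s,235,240,200,150,4,"pics/s7.png");d=get_image("top")
q=r.sense();print(q["ee_pos"],q["force"],q["moment"])
th=np.radians(6.76);R=np.array([[np.cos(th),-np.sin(th)],[np.sin(th),np.cos(th)]]);o=np.array([628.1,21.9])
W=lambda x,y,z:list(o+R@[x,y])+[z]
for g in (.44,.48,.52,.56):
    a=.21-g
    pts=[W(-15+x*np.cos(a)+z*np.sin(a),-105+yy,108-x*np.sin(a)+z*np.cos(a)) for x,yy,z in((-10,-8,5),(-120,-8,5),(-198,-20,10),(-198,20,10))]
    print("lever",g,(4*(proj(s,pts)-[235,240])).round().tolist())
for h in (.55,.65,.75):
    pts=[W(80-150*np.cos(h)-(-2)*np.sin(h)*-1*-1,y,88+150*np.sin(h)-2*np.cos(h)) for y in(64,-64)]
    print("hatch",h,(4*(proj(d,pts)-[245,165])).round().tolist())
E
```

```text
[ 465.  -104.    74.1] [ 2.   8.  27.5] [ 1.4 -0.5  0.1]
lever 0.44 [[568.0, 129.0], [381.0, 256.0], [250.0, 358.0], [192.0, 316.0]]
lever 0.48 [[568.0, 130.0], [383.0, 265.0], [253.0, 373.0], [195.0, 331.0]]
lever 0.52 [[568.0, 131.0], [385.0, 273.0], [257.0, 388.0], [200.0, 345.0]]
lever 0.56 [[568.0, 132.0], [387.0, 282.0], [262.0, 402.0], [204.0, 359.0]]
hatch 0.55 [[299.0, 281.0], [512.0, 262.0]]
hatch 0.65 [[297.0, 264.0], [512.0, 245.0]]
hatch 0.75 [[296.0, 244.0], [512.0, 225.0]]
```

View pics/s7.png

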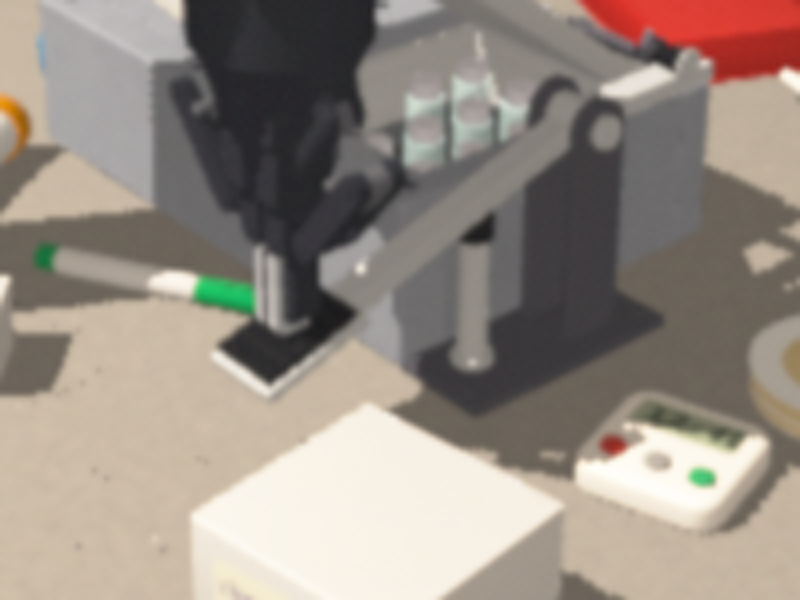

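Call:
carry_out(increments=[[0,0.001,-0.001,0,1],[0,0.001,-0.002,0,1],[0,0.001,-0.003,0,1],[0,0.001,-0.004,0,1],[0,0.001,-0.004,0,1],[0,0.001,-0.004,0,1]])

```text
clock: 11.95
ee_pos: [465.8, -103.8, 71.4]
tool_rot: [[0.124, -0.992, 0.012], [-0.992, -0.124, -0.004], [0.006, -0.011, -1.0]]
force: [-0.9, 5.5, 40.8]
finger_gap: 0.2
```

```bash
python3 - <<'E'
from h import *
np.set_printoptions(precision=1,suppress=True)
s=get_image("side");crop(s,235,240,200,150,4,"pics/s8.png");d=get_image("top");crop(d,245,165,200,150,4,"pics/t8.png")
q=r.sense();print(q["ee_pos"],q["force"],q["moment"])
E
```

```text
[ 465.8 -103.8   71.4] [-1.3  6.  38.9] [ 1.1 -0.2  0.1]
```

View pics/s8.png

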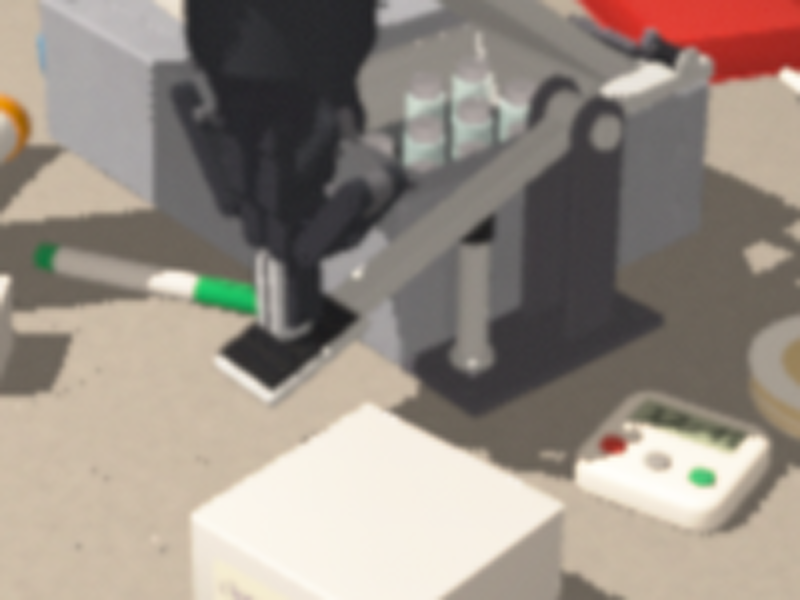

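View pics/t8.png

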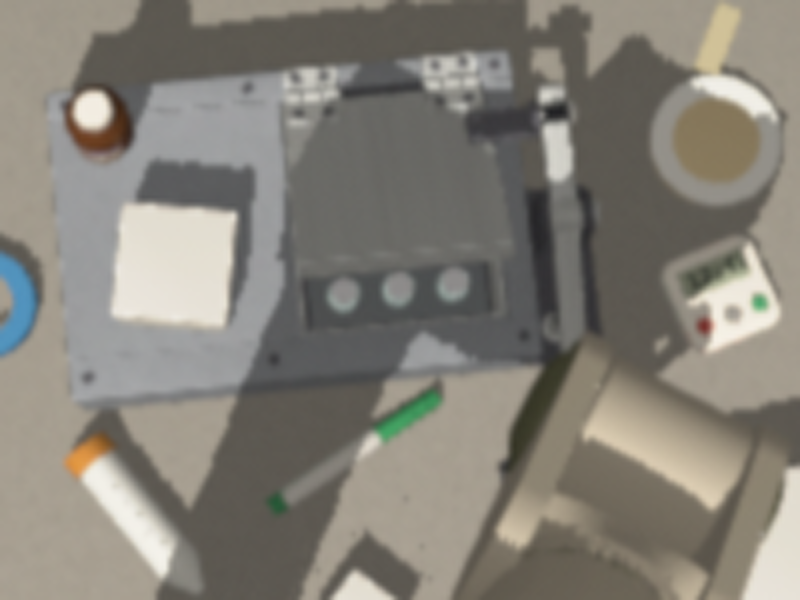

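```bash
python3 - <<'E'
from h import *
d=get_image("top");crop(d,300,195,100,65,8,"pics/t9.png")
th=np.radians(6.76);R=np.array([[np.cos(th),-np.sin(th)],[np.sin(th),np.cos(th)]]);o=np.array([628.1,21.9])
for h in (.65,.7,.75):
  for z in(-2,-16):
    pts=[list(o+R@[80-150*np.cos(h)+z*np.sin(h),y])+[88+150*np.sin(h)+z*np.cos(h)] for y in(64,0,-64)]
    print(h,z,(8*(proj(d,pts)-[300,195])).round().tolist())
a=cv2.imread("pics/t6.png");b=cv2.imread("pics/t8.png")
for n in(a,b):print(n[225:300:5,400].mean(1).round().tolist())
print(r.sense()["force"],r.sense()["clock"])
E
```

```text
0.65 -2 [[156.0, 295.0], [371.0, 276.0], [585.0, 257.0]]
0.65 -16 [[158.0, 329.0], [372.0, 310.0], [584.0, 291.0]]
0.7 -2 [[154.0, 277.0], [370.0, 258.0], [586.0, 239.0]]
0.7 -16 [[157.0, 312.0], [371.0, 293.0], [585.0, 274.0]]
0.75 -2 [[153.0, 258.0], [369.0, 239.0], [586.0, 220.0]]
0.75 -16 [[156.0, 295.0], [371.0, 276.0], [586.0, 257.0]]
[105.0, 106.0, 105.0, 106.0, 106.0, 109.0, 112.0, 106.0, 103.0, 109.0, 132.0, 139.0, 139.0, 140.0, 143.0]
[105.0, 105.0, 105.0, 105.0, 105.0, 105.0, 108.0, 107.0, 102.0, 102.0, 130.0, 139.0, 139.0, 140.0, 143.0]
[-0.5391706   6.68701165 38.85857575] 12.1
```

View pics/t9.png

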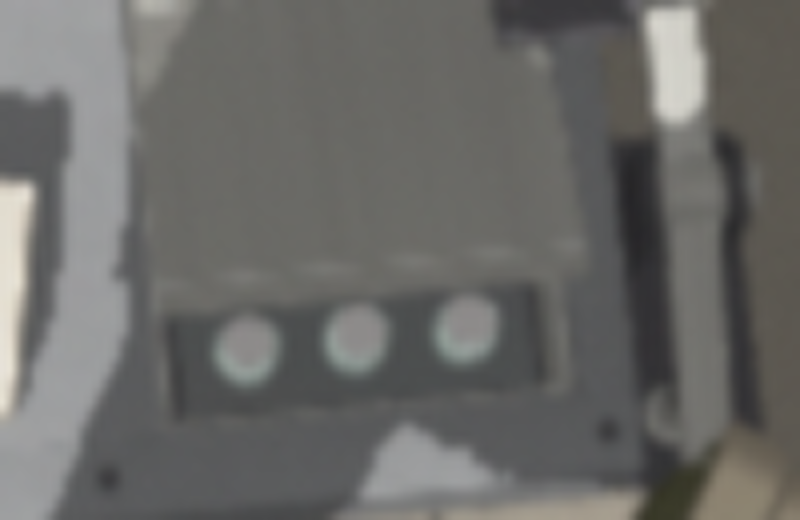

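```bash
python3 - <<'E'
from h import *
s=get_image("side");d=get_image("top")
th=np.radians(6.76);R=np.array([[np.cos(th),-np.sin(th)],[np.sin(th),np.cos(th)]]);o=np.array([628.1,21.9])
W=lambda x,y,z:list(o+R@[x,y])+[z]
for g in (0,.5,.53,.56):
    a=.21-g
    pts=[W(-15+x*np.cos(a)+z*np.sin(a),-105+yy,108-x*np.sin(a)+z*np.cos(a)) for x,yy,z in((-198,-20,5),(-198,20,5),(0,-8,0))]
    print(g,(6*(proj(s,pts)-[270,220])).round().tolist())
crop(s,270,220,130,100,6,"pics/s10.png")
im=cv2.imread("pics/side0.png")[220:320,270:400];cv2.imwrite("pics/s11.png",cv2.resize(im,None,fx=6,fy=6,interpolation=cv2.INTER_CUBIC))
E
```

```text
0 [[166.0, 379.0], [76.0, 324.0], [669.0, 311.0]]
0.5 [[178.0, 704.0], [91.0, 640.0], [669.0, 311.0]]
0.53 [[183.0, 720.0], [96.0, 656.0], [669.0, 311.0]]
0.56 [[189.0, 735.0], [102.0, 671.0], [669.0, 311.0]]
```

View pics/s10.png

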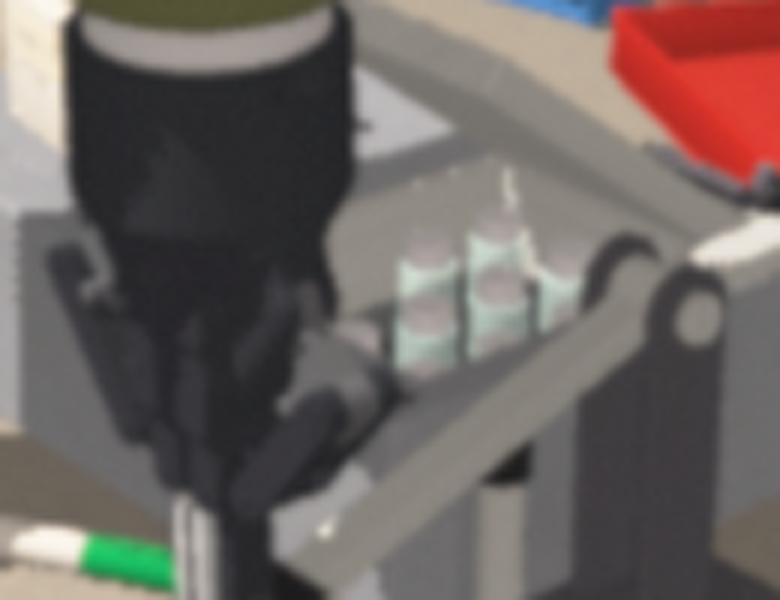

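View pics/s11.png

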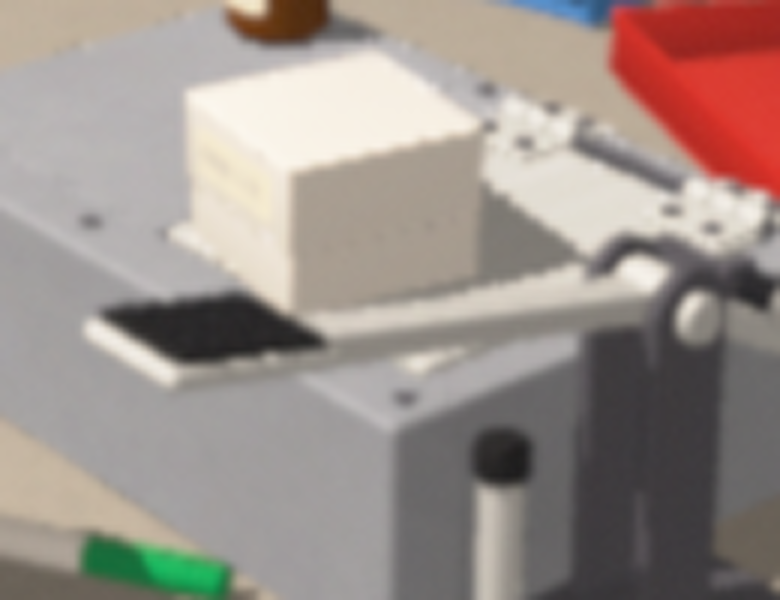

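Call:
carry_out(increments=[[0,0.0005,-0.001,0,1],[0,0.001,-0.002,0,1],[0,0.001,-0.002,0,1],[0,0.001,-0.002,0,1]])

```text
clock: 12.6
ee_pos: [466.3, -103.6, 70.1]
tool_rot: [[0.124, -0.992, 0.013], [-0.992, -0.124, -0.006], [0.008, -0.012, -1.0]]
force: [-3.1, 3.0, 45.8]
finger_gap: 0.1
```

```bash
python3 - <<'E'
from h import *
np.set_printoptions(precision=2,suppress=True)
s=get_image("side");crop(s,235,240,200,150,4,"pics/s12.png");d=get_image("top");crop(d,300,195,100,65,8,"pics/t12.png")
q=r.sense();print(q["ee_pos"],q["force"],q["moment"])
def ph(a,b,x,y,w,h):
    f=lambda p:np.float32(cv2.cvtColor(cv2.imread(p),cv2.COLOR_BGR2GRAY)[y:y+h,x:x+w]);return cv2.phaseCorrelate(f(a),f(b),cv2.createHanningWindow((w,h),cv2.CV_32F))
for b in("s8","s12"):
    print(b,"paddle",ph("pics/s7.png",f"pics/{b}.png",200,320,110,90),"bolt",ph("pics/s7.png",f"pics/{b}.png",330,230,80,90))
print("hatch",ph("pics/t9.png","pics/t12.png",180,200,400,110))
E
```

```text
[ 466.29 -103.61   70.07] [-1.7   2.78 46.24] [0.47 0.11 0.03]
s8 paddle ((0.4077359149830144, 3.9824125312526277), 0.37187213950686987) bolt ((0.34309955065553055, 0.1116311550839697), 0.23689467549324036)
s12 paddle ((3.967534646168673, 7.529040862887378), 0.2441116788652208) bolt ((-0.006823277607104217, 7.863438562064225), 0.43230026629236007)
hatch ((-20.041726008897797, 0.5630841784511205), 0.020730043252309163)
```

View pics/s12.png

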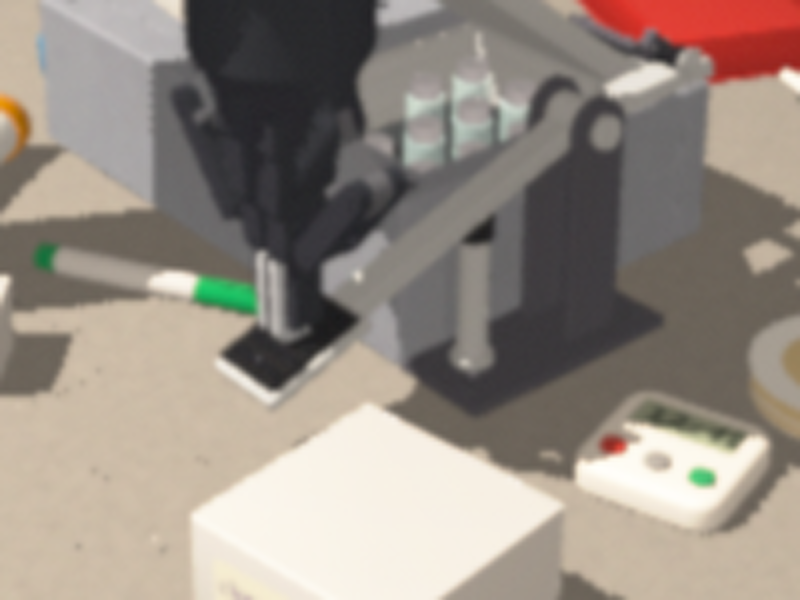

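Call:
carry_out(increments=[[0,0,0,0,1],[0,0,0,0,1],[0,0,0,0,1],[0,0,0,0,1],[0,0,0,0,1]])

```text
clock: 13.2
ee_pos: [466.3, -103.6, 70.1]
tool_rot: [[0.124, -0.992, 0.013], [-0.992, -0.124, -0.006], [0.008, -0.012, -1.0]]
force: [-2.5, 2.4, 45.6]
finger_gap: -0.1
```

```bash
python3 - <<'E'
from h import *
d=get_image("top");crop(d,245,165,200,150,4,"pics/t13.png");
th=np.radians(6.76);R=np.array([[np.cos(th),-np.sin(th)],[np.sin(th),np.cos(th)]]);o=np.array([628.1,21.9])
for p in((120,203),(237,210),(220,327),(112,320)):print((R.T@(onz(d,(245+p[0]/4-.4,165+p[1]/4-.4),137)[:2]-o)).round(1))
E
```

```text
[ 15.6 169.5]
[ 4.9 98.4]
[-66.1 114.9]
[-55.9 180. ]
```

View pics/t13.png

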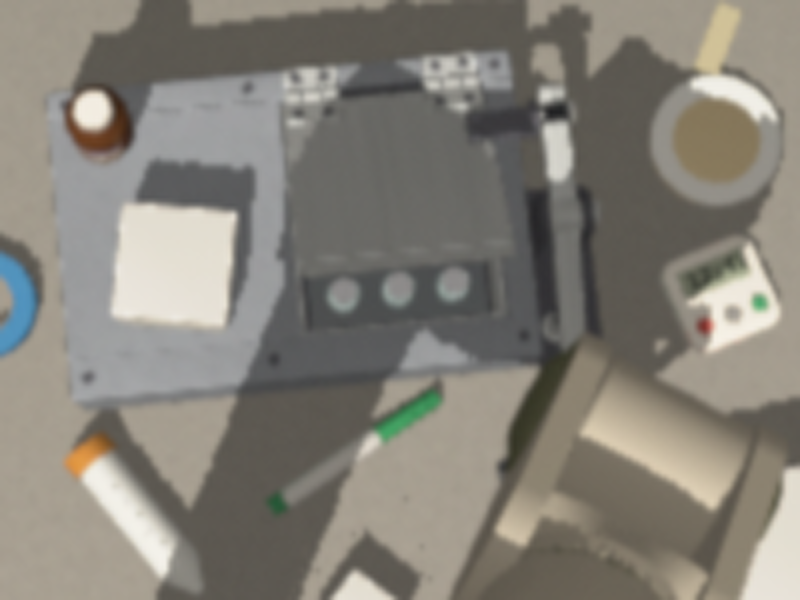

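Everything is stable: the box stands on the ledge at store y 98 to 180, clear of the hatch, the bystanders are where they were, and the vials are exposed.

```bash
python3 -c "
from workcell import r
print(r.close_job())"
```

```text
the job is handed in; nothing more can be done
None
```

I slid the freezer box sideways off the hatch with the half-closed fingers, then pressed the lever's paddle down with the shut fingertips. I handed in at about 13 s with the fingers still holding it down and the hatch open.

**Last checks**
- **Box:** it stands upright on the ledge at about store y 98 to 180 mm, wholly clear of the hatch. The bystanders look unmoved in the top view.
- **Hatch:** it is open with the vials showing, and the pose and push stayed steady over half a second before hand-in.
- **Push:** the lever is held with about 46 N, and almost no side moment.

**Where the checks disagreed**
- **Lever and hatch angle:** from the pictures I get about 0.545 rad for the lever and about 0.69 rad for the hatch. The nominal values are 0.56 and 0.75, and part of the gap is measurement error.
- **Force:** 46 N is well above the quoted 8 to 18 N, so I take the lever to be against its stop. It still crept down slightly each time I pressed harder, so I could not confirm it is fully down.

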